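# Hang a profile template on the jigger's clamp stud

## Task

Take the pale plywood profile template out of the rack and hang it on the stud of the green bench jigger: slide its slot sideways over the stud until it comes up against the stud, keeping it upright and without forcing it, then let it down so that it hangs by the notch at the end of the slot. With the template hanging there, swing the red clamp lever to the right as far as it goes so that the template is clamped, and leave the other things where they are.

Things in the scene. Friction and masses are not known exactly. Their poses are not given: they have to be found in the camera images.
- template: The PALE plywood template: an upright plate 10 mm thick (x), 110 wide (y), 127 high (z), about 0.24 kg, 2 mm steel profile edge on the lower part of its -x face. Origin = hang_point, mid-thickness, mid-width, 75 mm above its feet. It stands free in one rack groove.
- hang_point (a point): On the template: where the stud's axis lies when it hangs. A notch 12 mm wide (y -6 to +6 mm) goes up from the closed end of the slot; its top is 4.5 mm above this point. The slot is level, 12.5 mm high, centre line 9 mm below this point, and runs from its closed end at y = -6 mm to the plate's +y edge.
- slot_mouth (a point): On the template: centre of the slot's open mouth in its +y edge (55 mm to +y of and 9 mm below hang_point), flared to 19 mm high over the last 9 mm.
- grip_tab (a point): On the template: centre of the place to grip, across the 10 mm thickness, 38 mm above hang_point and 14 mm below the top edge; the tab is 64 mm wide and 24 mm high. Gripping lower would bring the fingertips onto the clamp.
- jigger: Green bench jigger, fixed: base plate 170 x 270 mm, column, arm, carriage with stud, red lever. Origin on the table under jigger_mid, same axes. In its middle a plaster dome 62 mm high. The template goes in with its axes parallel to these, from the -y side towards +y.
- jigger_mid (a point): On the jigger, 150 mm above the table, at the stud's height, in the mid-plane of the gap the plate slides in. Axes: x into the arm (along the stud), y along the arm to the left, z up. The 9 mm stud sits on a carriage locked anywhere from y = -22 to +22 mm; where is not measured: feel for it. Gap along x: -7 mm (washer, 26 wide) to +7 mm (carriage face, 38 wide, 28 high).
- column_top (a point): Top of the jigger's column, 184 mm above the table, 32 mm thick, 135 mm to the left (+y) of jigger_mid and 21 mm behind it. The arm between is no higher than 14 mm above the stud's axis.
- clamp_lever (a joint): Red lever, rad: 0 = open, pointing to jigger_mid's -x; it swings to the right, pointing to -y at its stop, 1.5 = clamped. Starts at 0 to 0.2, stays where left, takes 3 to 8 N near its end. Upright pivot 20 mm to -x of jigger_mid, at the stud's y (that of hang_point once hung). Lever 68 mm long from the pivot, 10 thick, 12 high, level with the stud.
- rack: Wooden rack, fixed, 150 (x) by 120 (y) by 30 mm high, origin under its middle. Two grooves along y, 16 mm wide and 22 mm deep, at x = -39 and +39 mm: the pale template stands in one, the dark spare in the other.
- spare_centre (a point): Dark wood spare template, same size, in the rack's other groove; the point that matches hang_point. Leave it.
- colour_jar: Bystander: small jar of blue ceramic colour, 48 mm wide, 58 mm high, origin at its foot.
- kidney: Bystander: red rubber kidney, 60 x 92 x 10 mm, lying flat, origin at its underside.
- beaker: Bystander: pale beaker, 71 mm wide, 93 mm high, origin at its foot.
Not all that is in view belongs to the job. What is shaped like the template but purple is not meant.

How it is judged:
By the outcome, as a careful person would: the job done as asked, in the order asked, and still so for the second after the job is handed in, with the robot touching nothing.
It also fails if it takes over 66 s, if anything falls off the work surface, if the arm or the gripper's body presses on something with over 40 N, if the wrist force passes 120 N, or if a joint passes its speed limit or range.

## Robot

A 7-joint arm with a two-finger parallel gripper is mounted at the origin on a cart in front of the work surface, level with it; the furniture and walls round the work are solid. World frame = base frame: x ahead of the robot, y to its left, z up, the work surface at z = 0. Lengths are in m, angles in rad, forces in N, time in s.
With the tool pointing down it reaches from about 0.425 to 0.925 m from the base axis. Payload 6.8 kg.
Tool frame: the origin (TCP) lies between the finger pads; the fingertips stand 14 mm ahead of it and the grasp point (between the pads) lies 5 mm behind it; z points along the fingers, y is the line along which they close (so a half turn about z gives the same grasp; the last joint's range is limited). The gripper opens to 85 mm and grips with 20 to 120 N. Pads are 22 mm wide; open, the fingers measure 114 mm over their backs; the gripper's body (76 mm by 85 mm) begins 54 mm behind the grasp point. The pads swing forward as they close: fully open they stand 13 mm farther back than shut.
Start: joints at [1.218, 0.477, 0.022, 1.555, -0.011, 1.109, -0.083], TCP at [0.164, -0.655, 0.245] pointing down, gripper open.
Joint ranges: [-2.96, 2.96], [-0.34, 2.1], [-1.41, 1.46], [0.24, 2.44], [-1.37, 4.51], [0.17, 1.92], [-2.96, 2.96]. Speed limits (rad/s): [2.39, 2.39, 3.14, 3.14, 3.14, 3.14, 3.14].

## Interface

Orientations are given as a rotation vector (axis times angle).
In Python, from bench import r, eyes, ticket gives the robot as it stands. The module is installed in compiled form; this text tells all that it offers.
- The arm moves only by the tool arm_command, never from a script. Its argument "plan" is text: rows parted by semicolons, each of 4 numbers parted by spaces: the shift along the tool's x, y, z in m, then the turn about the tool's z in degrees. In form: tx ty tz yaw; .... A call has 1 to 20 rows; each row shifts and turns the commanded pose from where the row before left it, along the tool's axes as they then stand; what a row does not reach is not made up. A row lasts 1/8 s, in which the tool goes at most 62.5 mm and 10.7 degrees, less where a joint would pass 70% of its speed; a pose out of reach is approached as far as the arm can. A call is refused whole if a number of a shift passes 0.0625 or a number of a turn 10.7, either way. A call with a gripper value outside its range is refused whole. "hand" is the closure, from -1 (fully open) to 1 (shut), set as the call begins (left out, the last holds). The fingers move at their own pace and stop on an object; "grip_force" is the grip in N (left out, the last holds). Time passes only in rows, so rows that do not move let the fingers close. It gives the time, the measured TCP pose, the force, the opening and the grip force at its end, in the units of the state.
- r.get_obs(): the state, without advancing time (a new reading comes with each control period).
- eyes.grab_frame(name): name is "side" or "top" or "wrist"; returns (picture, depth): 420x560x3 uint8, red, green, blue; 420x560 float32, m along the optical axis (not along the pixel's ray), 0 where there is no reading.
- eyes.calibration(name): a dict with "fov_y" (degrees; the focal length in pixels is half the picture's height over the tangent of half this angle, whatever the lens; pixels are square), "cx", "cy" (the principal point, pixels), "origin" and "attitude" of the camera in the world; the wrist camera has in their place "tool_from_camera" (4x4, takes a point from camera to tool coordinates, whose origin is the TCP and whose axes are the flange's). Camera axes: x right, y up, looking along -z (the intrinsics and any distortion apply to the point x, -y, -z); pixel columns grow to the right and rows downward; lengths in m; the calibration is good to about 2 mm. A picture is of the moment at which its call begins: read the wrist's pose just before it. calibration takes no time and is no camera call.
- ticket.hand_in(): hands the job in; it is judged then, once.
The state is a dict: "clock": time; "joints": joint angles; "qvel": joint speeds; "tau": joint torques, N m; "tcp_pos": TCP position; "orientation": TCP orientation; "contact_force": force on the tool from outside, world axes, zero at the start; "moment": the same for the moment, N m; "grip_width": finger opening in m; "gripper_force": force on a finger pad.
Only numpy, scipy, OpenCV 4.12 (cv2) and the standard library are available. Lean on these libraries where they do the work, as an engineer would, in place of code of your own. Each camera call takes 0.05 s, during which the arm holds its last target. There are 200 camera calls.

## Working session

There is one attempt and no reset: what is moved stays moved. The work goes in short steps, Python scripts to look and compute and a tool call to move; the robot and the scene stay as the last step left them, time stands still between calls to the robot, and variables do not carry over. Pictures are saved under pics/ and viewed, at most 10 in all, crops included, and the job is handed in when it is done.

Besides the shell and the picture viewer there is one more tool, called after "Emit:" as name(argument=value, ...) on one line, values as JSON. arm_command: Moves the arm, as the interface text tells. Its arguments: {"type":"object","properties":{"plan":{"type":"string"},"hand":{"type":"number"},"grip_force":{"type":"number"}},"required":["plan"]}

```bash
mkdir -p pics
cat > h.py <<'E'
import numpy as np, cv2
from scipy.spatial.transform import Rotation as R
from bench import r, eyes, ticket
def cam(name, obs=None):
    c=eyes.calibration(name); f=210/np.tan(np.radians(c['fov_y'])/2)
    return c,f
E
python3 - <<'E'
from h import *
o=r.get_obs(); print(o)
for n in ['side','top','wrist']:
    c=eyes.calibration(n); print(n,c)
    p,d=eyes.grab_frame(n); np.savez(f'pics/{n}0.npz',p=p,d=d)
    print(p.shape,(d>0).mean(), d[d>0].min() if (d>0).any() else 0,d.max()); cv2.imwrite(f'pics/{n}0.png',p[:,:,::-1])
E
```

```text
{'clock': 0.0, 'joints': array([ 1.21789804,  0.47776056,  0.02233215,  1.55648716, -0.01149181,
        1.10929051, -0.08310338]), 'qvel': array([ 0.00023086, -0.00243336,  0.00077711, -0.00153856,  0.00025966,
        0.00096811,  0.00111411]), 'tau': array([-1.12081816e-03, -5.96445429e+01,  1.60797179e+00, -2.81195426e+01,
        1.25261623e-02,  9.51884984e-03, -1.75458820e-05]), 'tcp_pos': array([ 0.16344078, -0.65431457,  0.24433698]), 'orientation': array([-3.11631514e+00, -3.83395299e-01,  5.62671149e-04]), 'contact_force': array([-0.29806877, -0.28546112,  0.11353563]), 'moment': array([ 0.01394629, -0.00053551,  0.02973959]), 'gripper_force': 0.0, 'grip_width': 0.0854855649431806}
side {'fov_y': 53.39398530860257, 'cx': 277.1043858376829, 'cy': 209.7561941823976, 'origin': array([0.23122213, 0.9281221 , 0.64092019]), 'attitude': array([ 0.21060715, -1.41605779, -2.48628542])}
(420, 560, 3) 0.9956377551020408 0.66218895 3.999683
top {'fov_y': 49.46337916612689, 'cx': 279.7776405036005, 'cy': 210.24640275237542, 'origin': array([0.28389236, 0.14892775, 1.42993821]), 'attitude': array([ 0.12117032, -0.15687074, -1.55713274])}
(420, 560, 3) 0.9961309523809524 0.6191573 2.4736207
wrist {'fov_y': 60.72456204202501, 'cx': 282.77690939405596, 'cy': 206.85846111495206, 'tool_from_camera': array([[ 5.04141584e-04,  9.64892965e-01,  2.62642937e-01,
         6.60394651e-02],
       [ 9.99998813e-01, -8.68850246e-04,  1.27247474e-03,
         1.03676889e-03],
       [ 1.45599931e-03,  2.62641984e-01, -9.64892257e-01,
        -1.28928633e-01],
       [ 0.00000000e+00,  0.00000000e+00,  0.00000000e+00,
         1.00000000e+00]])}
(420, 560, 3) 0.996109693877551 0.054411124 1.391992
```

View pics/top0.png

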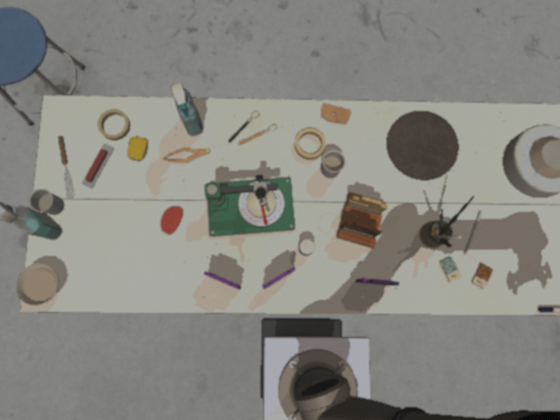

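View pics/side0.png

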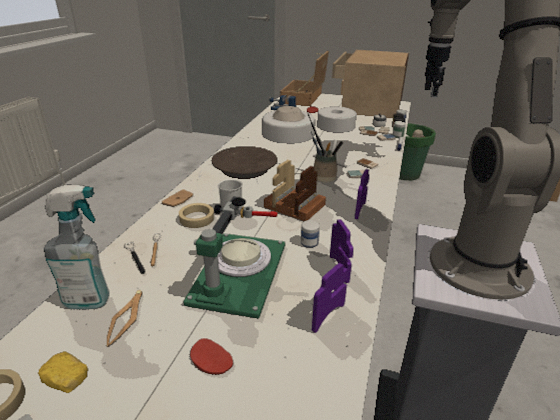

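Top view: the pale template is at (366,202) in the rack's far groove. Lookalikes are the dark spare (360,229) and the purple decoys at (222,280), (279,277) and (377,282). The jigger is at (250,207), with its column at (212,190) and its red lever at (264,213) pointing toward the robot. By the description I choose the pale one at (366,202).

```bash
cat >> h.py <<'E'
def cloud(name,d,obs=None):
    c,f=cam(name); v,u=np.mgrid[0:420,0:560]
    P=np.stack([(u-c['cx'])/f*d,-(v-c['cy'])/f*d,-d],-1)
    if name=='wrist':
        T=c['tool_from_camera']; P=P@T[:3,:3].T+T[:3,3]
        return P@R.from_rotvec(obs['orientation']).as_matrix().T+obs['tcp_pos']
    return P@R.from_rotvec(c['attitude']).as_matrix().T+c['origin']
E
python3 - <<'E'
from h import *
for n in ['top','side']:
    z=np.load(f'pics/{n}0.npz'); p,d=z['p'],z['d']; W=cloud(n,d); hsv=cv2.cvtColor(p,cv2.COLOR_RGB2HSV)
    tab=(np.abs(W[...,2])<.02)&(W[...,0]>.4)&(W[...,0]<.9)&(abs(W[...,1])<.4)&(hsv[...,2]>180)
    print(n,'table z',np.median(W[tab][:,2]))
    g=(hsv[...,0]>60)&(hsv[...,0]<95)&(hsv[...,1]>90)&(d>0)
    B=g&(W[...,2]>0.0)&(W[...,2]<.03)&(W[...,0]<.95)&(abs(W[...,1]-.25)<.35)
    n_,L,S,C=cv2.connectedComponentsWithStats(B.astype(np.uint8)); k=1+S[1:,4].argmax()
    Q=W[L==k]; print('base',S[k],np.median(Q[:,2]),cv2.minAreaRect((Q[:,:2]*1000).astype(np.float32)))
    G=g&(W[...,2]>.12)&(W[...,2]<.21)&(abs(W[...,1]-.25)<.35)&(W[...,0]<.95)
    if G.any(): Q=W[G]; print('green high',Q.min(0),Q.max(0),np.median(Q,0))
    # rack region
    m=(W[...,2]>.012)&(W[...,2]<.2)&(d>0)
    m[:]=m&(W[...,0]>.42)&(W[...,0]<.8)&(W[...,1]<.08)&(W[...,1]>-.25)
    n_,L,S,C=cv2.connectedComponentsWithStats(m.astype(np.uint8))
    for i in range(1,n_):
        if S[i,4]>60:
            Q=W[L==i];print(S[i],Q.min(0).round(3),Q.max(0).round(3)); 
            for a,b in((.02,.04),(.07,.2),(.112,.2)):
                q=Q[(Q[:,2]>a)&(Q[:,2]<b)]
                if len(q)>20: print('  ',a,len(q),cv2.minAreaRect((q[:,:2]*1000).astype(np.float32)))
    rl=((hsv[...,0]<8)|(hsv[...,0]>172))&(hsv[...,1]>150)&(W[...,2]>.1)&(W[...,2]<.2)
    if rl.any(): Q=W[rl]; print('lever',rl.sum(),np.median(Q[:,2]),cv2.minAreaRect((Q[:,:2]*1000).astype(np.float32)))
z=cv2.imread('pics/top0.png'); s=cv2.imread('pics/side0.png')
a=cv2.resize(z[160:260,190:400],(800,381),interpolation=3); cv2.imwrite('pics/c1.png',a)
E
```

```text
top table z nan
base [229 195   9  19  64] 0.01694515678935693 ((555.728759765625, 265.2320556640625), (59.02320861816406, 23.052379608154297), 5.020677089691162)
green high [0.55164939 0.29540454 0.16569141] [0.55520722 0.32670648 0.16900571] [0.55192854 0.29855131 0.16673164]
[295 130  30  29 327] [ 0.709 -0.024  0.012] [0.8   0.07  0.035]
   0.02 260 ((753.9198608398438, 23.375917434692383), (94.34501647949219, 90.7411117553711), 89.2146987915039)
[386 130  11  39 296] [ 0.673 -0.25   0.031] [ 0.799 -0.22   0.05 ]
   0.02 117 ((734.7107543945312, -235.0193328857422), (122.97589111328125, 29.27025604248047), 0.28929364681243896)
[321 150  24  28 512] [ 0.644 -0.076  0.013] [ 0.713 -0.008  0.098]
   0.02 114 ((676.555419921875, -41.461273193359375), (60.426536560058594, 60.42068099975586), 87.85760498046875)
   0.07 153 ((677.7697143554688, -42.62311553955078), (69.0467529296875, 68.81884765625), 78.73284149169922)
[ 336  192   51   56 1855] [ 0.423 -0.211  0.012] [ 0.597 -0.059  0.141]
   0.02 1091 ((510.54852294921875, -136.09783935546875), (120.27764892578125, 151.61492919921875)
[... 1265 characters left out ...]
.3432159423828), (117.08283233642578, 17.058530807495117), 7.768876552581787)
[218 179  25  29 472] [ 0.643 -0.084  0.028] [ 0.714 -0.008  0.095]
   0.07 330 ((679.2213745117188, -45.317657470703125), (69.29773712158203, 71.53610229492188), 30.032251358032227)
[179 203  35  22 424] [ 0.709 -0.031  0.012] [0.8   0.073 0.029]
   0.02 282 ((754.6294555664062, 20.79120635986328), (102.7956314086914, 90.34125518798828), 89.87970733642578)
[301 220  13  25 193] [0.42  0.011 0.012] [0.445 0.063 0.061]
   0.02 51 ((432.8777160644531, 53.52309799194336), (7.822645664215088, 28.215845108032227), 62.063114166259766)
lever 116 0.1518441069079594 ((491.26666259765625, -79.97821044921875), (602.2592163085938, 125.53829956054688), 79.42961120605469)
  return _methods._mean(a, axis=axis, dtype=dtype,
  ret = ret.dtype.type(ret / rcount)
```

View pics/c1.png

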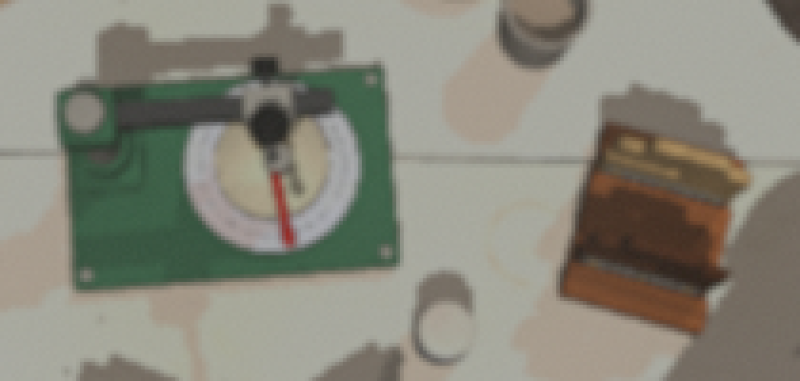

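Top crop: the pale template lies in the far groove (680,170). The dark spare is in the near groove (640,262). The lever runs from (275,165) to (290,245), and the dome is at (275,165). Next I find the jigger centre from column and dome, and check the template's facing in the side crop.

Run:
```python
from h import *
z=np.load('pics/top0.npz'); p,d=z['p'],z['d']; W=cloud('top',d)
s=np.load('pics/side0.npz'); ps,ds=s['p'],s['d']; S=cloud('side',ds)
for n,X in(('top',W),('side',S)):
    reg=(X[...,0]>.42)&(X[...,0]<.72)&(X[...,1]>.05)&(X[...,1]<.42)
    q=X[reg&(X[...,2]>.175)&(X[...,2]<.192)]; print(n,'colm top',len(q),q.min(0),q.max(0),q.mean(0))
    q=X[reg&(X[...,2]>.138)&(X[...,2]<.17)]; print('arm level',cv2.minAreaRect((q[:,:2]*1000).astype(np.float32)),len(q))
    q=X[reg&(X[...,2]>.03)&(X[...,2]<.075)]; print('dome',len(q),q.min(0),q.max(0),q.mean(0),cv2.minEnclosingCircle((q[:,:2]*1000).astype(np.float32)))
    # base
    q=X[reg&(X[...,2]>.008)&(X[...,2]<.022)]; print('base',cv2.minAreaRect((q[:,:2]*1000).astype(np.float32)))
# template points in rack frame
c=np.array([.5105,-.136]); a=np.radians(-15.5); M=np.array([[np.cos(a),np.sin(a)],[-np.sin(a),np.cos(a)]])
for n,X in(('top',W),('side',S)):
    L=np.concatenate([(X[...,:2]-c)@M.T,X[...,2:]],-1)
    for lab,lo,hi in(('pale',.02,.06),('dark',-.06,-.02)):
        m=(L[...,0]>lo)&(L[...,0]<hi)&(abs(L[...,1])<.09)&(L[...,2]>.06)&(L[...,2]<.16); q=L[m]
        print(n,lab,len(q),np.percentile(q,[2,50,98],axis=0).round(4).tolist(),q.min(0).round(4),q.max(0).round(4))
        t=q[q[:,2]>.12]; 
        if len(t)>5: print('   tops',np.percentile(t,[2,50,98],axis=0).round(4).tolist())
cv2.imwrite('pics/c2.png',cv2.resize(ps[150:280,180:340,::-1],(738,600),interpolation=3))
o=r.get_obs(); print(R.from_rotvec(o['orientation']).as_matrix().round(4))
```

```text
top colm top 173 [0.54092245 0.16294347 0.17509087] [0.58049827 0.32589087 0.18901089] [0.56094796 0.2386472  0.18000305]
arm level ((570.5833740234375, 228.87225341796875), (206.7855224609375, 129.74339294433594), 67.03515625) 740
dome 786 [0.42035594 0.05030846 0.03000533] [0.6247307  0.33854594 0.07467994] [0.54421688 0.19037749 0.04682751] ((486.5378723144531, 194.5533905029297), 158.1961669921875)
base ((577.5579833984375, 237.82003784179688), (377.5851135253906, 270.38568115234375), 85.56263732910156)
side colm top 208 [0.54262936 0.16585028 0.17510567] [0.5819428  0.32827726 0.18587858] [0.56159402 0.25168681 0.17922679]
arm level ((568.3200073242188, 229.93739318847656), (207.43215942382812, 124.26608276367188), 67.38712310791016) 1217
dome 1368 [0.42016432 0.0505874  0.03000158] [0.60913257 0.33460558 0.0749078 ] [0.54735896 0.21841089 0.04890771] ((496.76715087890625, 194.59396362304688), 159.59725952148438)
base ((572.7550048828125, 234.80711364746094), (399.03033447265625, 259.182373046875), 83.06307220458984)
top pale 313 [[0.0336, -0.0504, 0.0628], [0.0356, 0.0015, 0.10
[... 279 characters left out ...]
.0603] [-0.0333  0.0556  0.1399]
   tops [[-0.0438, -0.0287, 0.1224], [-0.0398, 0.002, 0.1334], [-0.0338, 0.0315, 0.1382]]
side pale 464 [[0.0341, -0.0519, 0.0623], [0.0368, 0.0047, 0.0986], [0.0455, 0.054, 0.136]] [ 0.0331 -0.055   0.0601] [0.0478 0.0588 0.1371]
   tops [[0.0341, -0.0314, 0.1208], [0.0368, 0.0065, 0.1306], [0.0458, 0.0339, 0.1367]]
side dark 458 [[-0.0436, -0.0508, 0.0619], [-0.0411, 0.0067, 0.0988], [-0.0325, 0.0534, 0.1355]] [-0.0445 -0.0592  0.0603] [-0.0314  0.057   0.1369]
   tops [[-0.0435, -0.0307, 0.1208], [-0.0404, 0.0052, 0.1306], [-0.0323, 0.0312, 0.1369]]
[[ 9.702e-01  2.423e-01 -5.000e-04]
 [ 2.423e-01 -9.702e-01  1.400e-03]
 [-2.000e-04 -1.400e-03 -1.000e+00]]
```

View pics/c2.png

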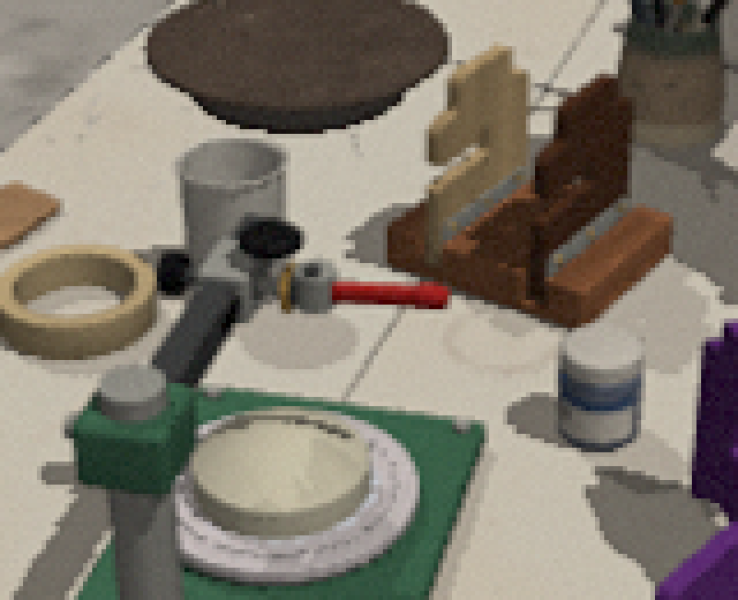

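Side crop: the pale template's slot mouth is on its near (+y) edge at (460,155), so it faces the way the jigger needs. The steel edge and the dark spare are in the front. A black knob stands above the carriage at (270,238), and I need its position.

Run:
```python
from h import *
a=np.radians(5.03); J=np.array([[np.cos(a),np.sin(a)],[-np.sin(a),np.cos(a)]])
for n in('top','side'):
    z=np.load(f'pics/{n}0.npz'); p,d=z['p'],z['d']; X=cloud(n,d); hsv=cv2.cvtColor(p,cv2.COLOR_RGB2HSV)
    q=X[(X[...,2]>.178)&(X[...,2]<.192)&(X[...,1]>.28)&(X[...,1]<.36)&(X[...,0]>.5)&(X[...,0]<.62)]
    col=(q[:,:2].min(0)+q[:,:2].max(0))/2; print(n,'col',len(q),col,q[:,:2].mean(0),np.ptp(q,axis=0)[:2]); mid=col-J.T@[.021,.135]; print(' mid by col',mid)
    dm=(X[...,2]>.02)&(X[...,2]<.07)&(np.hypot(X[...,0]-mid[0],X[...,1]-mid[1])<.09)&(hsv[...,1]<90)
    q=X[dm]; print(' dome',len(q),(q[:,:2].min(0)+q[:,:2].max(0))/2,np.ptp(q,axis=0))
    L=np.concatenate([(X[...,:2]-mid)@J.T,X[...,2:]],-1)
    reg=(L[...,2]>.1)&(L[...,2]<.24)&(abs(L[...,1])<.06)&(L[...,0]>-.1)&(L[...,0]<.09)
    print(' knob',np.percentile(L[reg&(L[...,2]>.172)],[1,50,99],axis=0).round(4).tolist())
    red=reg&((hsv[...,0]<8)|(hsv[...,0]>172))&(hsv[...,1]>150); q=L[red]; print(' lever',len(q),q.min(0).round(4),q.max(0).round(4), np.polyfit(q[:,0],q[:,1],1))
    arm=reg&(L[...,2]>.155)&(L[...,2]<.17)&(L[...,0]>0); print(' arm',np.percentile(L[arm],[1,50,99],axis=0).round(4).tolist())
    arm=(L[...,2]>.15)&(L[...,2]<.17)&(L[...,1]>.05)&(L[...,1]<.11)&(abs(L[...,0])<.06); print(' arm2',np.percentile(L[arm],[1,50,99],axis=0).round(4).tolist())
# hover plan
o=r.get_obs(); M=R.from_rotvec(o['orientation']).as_matrix()
b=np.radians(-15.5); t=np.array([.5105,-.136])+np.array([[np.cos(b),-np.sin(b)],[np.sin(b),np.cos(b)]])@[.0393,.0015]
print('tmpl',t); print('yaw tool x',np.degrees(np.arctan2(M[1,0],M[0,0])))
```

```text
top col 45 [0.56644583 0.31290552] [0.56641242 0.3129696 ] [0.02810489 0.0255831 ]
 mid by col [0.55736314 0.17658419]
 dome 1207 [0.55818618 0.17653861] [0.15746618 0.17558389 0.04541449]
 knob [[-0.0151, -0.0137, 0.1738], [-0.0005, 0.0011, 0.1808], [0.0147, 0.0147, 0.1879]]
 lever 18 [-0.0807 -0.0102  0.1519] [-0.0336 -0.0019  0.1611] [0.1358587  0.00249883]
 arm [[0.0105, -0.0467, 0.1554], [0.0226, 0.0039, 0.1612], [0.0562, 0.0591, 0.1676]]
 arm2 [[0.0113, 0.0505, 0.1517], [0.0204, 0.0788, 0.1603], [0.0291, 0.1081, 0.166]]
side col 67 [0.56752734 0.31338204] [0.56620008 0.31357851] [0.0270881  0.02587587]
 mid by col [0.55844465 0.17706071]
 dome 1634 [0.55333716 0.17686764] [0.13390009 0.14379166 0.04422619]
 knob [[-0.0156, -0.01, 0.1742], [-0.002, 0.005, 0.1803], [0.0137, 0.0151, 0.185]]
 lever 107 [-0.087  -0.0123  0.1449] [0.0487 0.0341 0.1577] [0.17854117 0.00669547]
 arm [[0.007, -0.0466, 0.1553], [0.0215, 0.0139, 0.1613], [0.0556, 0.0583, 0.1655]]
 arm2 [[0.0111, 0.0506, 0.1508], [0.0166, 0.0756, 0.1608], [0.0288, 0.1034, 0.1629]]
tmpl [ 0.54877153 -0.14505702]
yaw tool x 14.023479247659179
```

Emit:
arm_command(plan="0 0 -0.052 -10.1;0 0 -0.052 -10.1;0 0 -0.052 -10.1;0.05 0.02 0 -10.1;0 0 0 -10.1;0 0 0 -10", hand=-1)

```text
clock: 0.9
tcp_pos: [0.2142, -0.6337, 0.401]
orientation: [-2.493, -1.911, -0.0]
contact_force: [-0.1, -0.5, -0.5]
grip_width: 0.0857
gripper_force: 0.0
```

```bash
cat >> h.py <<'E'
def go(x,y,z,yaw,o=None):
    o=o or r.get_obs(); M=R.from_rotvec(o['orientation']).as_matrix()
    d=M.T@(np.array([x,y,z])-o['tcp_pos']); y0=np.degrees(np.arctan2(M[1,0],M[0,0]))
    print('tcp',o['tcp_pos'].round(4),'yaw',y0.round(2),'F',o['contact_force'].round(2),'Mz',o['moment'].round(2),'w',round(o['grip_width'],4),'t',o['clock'])
    print('tool shift',d.round(4),'len',np.linalg.norm(d).round(3),'toolyaw',round(y0-yaw,2),'tilt z',M[:,2].round(4))
E
python3 -c "
from h import *
go(.549,-.145,.26,74.5)"
```

```text
tcp [ 0.2142 -0.6337  0.401 ] yaw 74.95 F [-0.06 -0.48 -0.47] Mz [ 0.01  0.09 -0.  ] w 0.0857 t 0.9
tool shift [0.5588 0.1965 0.1412] len 0.609 toolyaw 0.45 tilt z [-2.e-04  5.e-04 -1.e+00]
```

Emit:
arm_command(plan="0.056 0.0195 0 0.4;0.056 0.0195 0 0;0.056 0.0195 0 0;0.056 0.0195 0 0;0.056 0.0195 0 0;0.056 0.0195 0 0;0.056 0.0195 0 0;0.056 0.0195 0 0;0.056 0.0195 0.02 0;0.055 0.021 0.04 0;0 0 0.041 0;0 0 0.04 0;0 0 0 0;0 0 0 0")

```text
clock: 2.65
tcp_pos: [0.5513, -0.1561, 0.2667]
orientation: [2.506, 1.892, 0.002]
contact_force: [0.4, 0.3, 0.9]
grip_width: 0.0853
gripper_force: 0.0
```

```bash
cat >> h.py <<'E'
def wshot(tag):
    o=r.get_obs(); p,d=eyes.grab_frame('wrist'); np.savez(f'pics/{tag}.npz',p=p,d=d,pos=o['tcp_pos'],ori=o['orientation'])
    cv2.imwrite(f'pics/{tag}.png',p[:,:,::-1]); return p,d,cloud('wrist',d,o),o
E
python3 - <<'E'
from h import *
p,d,X,o=wshot('w1'); go(.549,-.145,.116,74.5,o)
c=np.array([.5105,-.136]); a=np.radians(-15.5); M=np.array([[np.cos(a),np.sin(a)],[-np.sin(a),np.cos(a)]])
hsv=cv2.cvtColor(p,cv2.COLOR_RGB2HSV)
L=np.concatenate([(X[...,:2]-c)@M.T,X[...,2:]],-1)
tab=L[...,2]>.126
m=tab&(L[...,0]>.02)&(L[...,0]<.06)&(abs(L[...,1])<.05)&(L[...,2]<.15); print(m.sum())
q=X[m]; print('top z',np.median(q[:,2])); R_=cv2.minAreaRect((q[:,:2]*1000).astype(np.float32)); print(R_)
m=(L[...,2]>.03)&(L[...,2]<.15)&(L[...,0]>.02)&(L[...,0]<.06)&(abs(L[...,1])<.09); q=X[m]; print('all',cv2.minAreaRect((q[:,:2]*1000).astype(np.float32)))
m=(L[...,2]>.025)&(L[...,2]<.035)&(abs(L[...,0])<.09)&(abs(L[...,1])<.09); q=X[m]; print('rack',np.median(q[:,2]),cv2.minAreaRect((q[:,:2]*1000).astype(np.float32)))
E
```

```text
tcp [ 0.5513 -0.1561  0.2667] yaw 74.11 F [0.37 0.3  0.89] Mz [-0.02  0.02 -0.02] w 0.0853 t 2.65
tool shift [ 0.01   -0.0055  0.1507] len 0.151 toolyaw -0.39 tilt z [ 1.8e-03 -3.0e-04 -1.0e+00]
1076
top z 0.13499527852772902
((549.6041259765625, -149.22637939453125), (63.92329788208008, 9.546052932739258), 74.17237854003906)
all ((548.0311889648438, -149.73629760742188), (118.18411254882812, 39.90654754638672), 74.72832489013672)
rack 0.03010501425831555 ((511.2742614746094, -139.7131805419922), (118.77266693115234, 150.1364288330078), 74.13505554199219)
```

View pics/w1.png

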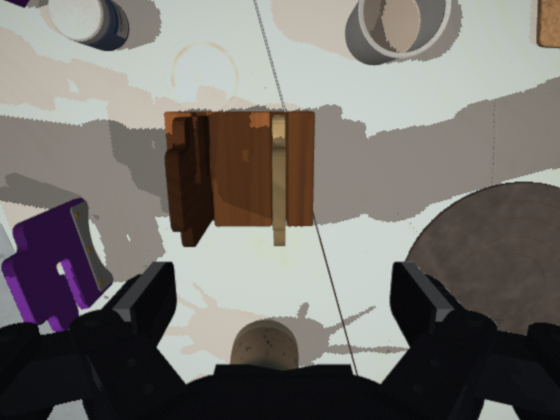

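The pale template's top edge is at (279,180), close to the gripper axis, with the dark spare at (190,180). The choice is confirmed. Before grasping I take a look at the jigger from near.

Emit:
arm_command(plan="0 0 -0.03 -10.2;0 0 -0.02 -10.2;0.055 0 0 0;0.055 0 0 0;0.055 0 0 0;0.055 0 0 0;0.055 0 0 0;0.055 0 0.02 0;0 -0.03 0.02 0;0 0 0 0;0 0 0 0;0 0 0 0")

```text
clock: 4.2
tcp_pos: [0.4962, 0.1704, 0.2766]
orientation: [2.133, 2.304, 0.004]
contact_force: [0.8, -0.8, -0.3]
grip_width: 0.0855
gripper_force: 0.0
```

Run:
```python
from h import *
p,d,X,o=wshot('w2'); print(abs(o['qvel']).max()); go(.5578,.1767,.28,95.03,o)
```

```text
0.0077929702592712076
tcp [0.4962 0.1704 0.2766] yaw 94.41 F [ 0.77 -0.77 -0.27] Mz [-0.   -0.01  0.  ] w 0.0855 t 4.2
tool shift [ 0.0016  0.0619 -0.0033] len 0.062 toolyaw -0.62 tilt z [ 2.6e-03  8.0e-04 -1.0e+00]
```

View pics/w2.png

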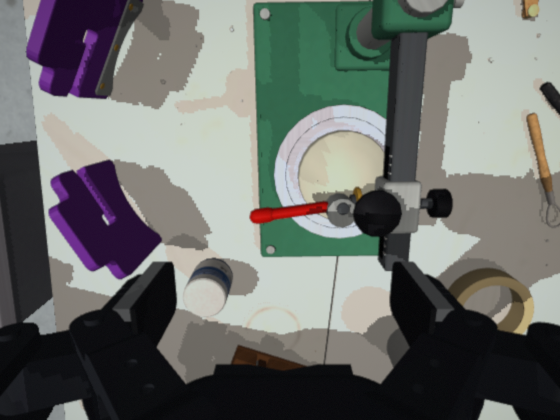

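Wrist view of the jigger: the black knob is at (377,212), the lever hub at (342,208), the red lever tip at (258,216), the arm at (402,100) and the brass washer near (358,195). I measure these in jigger axes.

Run:
```python
from h import *
z=np.load('pics/w2.npz'); p,d=z['p'],z['d']; X=cloud('wrist',d,dict(tcp_pos=z['pos'],orientation=z['ori'])); hsv=cv2.cvtColor(p,cv2.COLOR_RGB2HSV)
g=(hsv[...,0]>60)&(hsv[...,0]<95)&(hsv[...,1]>90)&(X[...,2]>.008)&(X[...,2]<.022)
q=X[g]; print('base',cv2.minAreaRect((q[:,:2]*1000).astype(np.float32)),np.median(q[:,2]))
a=np.radians(5.03); J=np.array([[np.cos(a),np.sin(a)],[-np.sin(a),np.cos(a)]]); mid=np.array([.5578,.1767])
L=np.concatenate([(X[...,:2]-mid)@J.T,X[...,2:]],-1); np.save('pics/L2.npy',L)
for n,(u,v) in dict(knob=(377,212),knobl=(357,212),knobr=(397,212),hub=(342,208),car=(405,190),arm=(402,100),armL=(391,100),armR=(422,100),tip=(258,216),red=(320,208),brass=(358,194),rk=(440,203),col=(430,3)).items(): print(n,L[v,u].round(4))
k=(L[...,2]>.17)&(np.hypot(L[...,0],L[...,1])<.04); v,u=np.nonzero(k); print('knob px',u.min(),u.max(),v.min(),v.max(), cv2.minEnclosingCircle((L[k][:,:2]*1000).astype(np.float32)),np.percentile(L[k][:,2],[5,50,95]))
q=(L[...,2]>.15)&(L[...,2]<.17)&(L[...,1]>.04)&(L[...,1]<.1)&(abs(L[...,0])<.05);print('arm',cv2.minAreaRect((L[q][:,:2]*1000).astype(np.float32)))
red=((hsv[...,0]<8)|(hsv[...,0]>172))&(hsv[...,1]>150)&(L[...,2]>.12)&(L[...,2]<.18)&(abs(L[...,1])<.08);print('lever',cv2.minAreaRect((L[red][:,:2]*1000).astype(np.float32)),np.median(L[red][:,2]))
# dome circle
dm=(L[...,2]>.02)&(L[...,2]<.045)&(np.hypot(L[...,0],L[...,1])<.09)&(hsv[...,1]<60); print('plate',dm.sum(),(L[dm].min(0)),L[dm].max(0))
cv2.imwrite('pics/c3.png',cv2.resize(p[160:260,230:470,::-1],(800,333),interpolation=2))
for v in range(180,236,6): print(v,[ (int(1000*L[v,u,2])) for u in range(320,460,6)])
```

```text
base ((534.9466552734375, 207.50209045410156), (135.864013671875, 266.5803527832031), 5.245499134063721) 0.016219305478275298
knob [-0.0011  0.0003  0.1835]
knobl [-0.013  -0.001   0.1788]
knobr [ 0.0127 -0.0007  0.1807]
hub [-0.0203 -0.0023  0.1635]
car [0.0222 0.0105 0.1653]
arm [0.0171 0.0699 0.1606]
armL [0.012  0.0701 0.1533]
armR [0.0902 0.0733 0.0007]
tip [-0.0799 -0.0098  0.1557]
red [-0.0349 -0.0042  0.156 ]
brass [-0.0085  0.0065  0.1587]
rk [ 4.910e-02 -1.000e-04  1.611e-01]
col [0.0233 0.1223 0.1782]
knob px 353 559 190 419 ((-11.556410789489746, 2.0102925300598145), 28.66857147216797) [0.18164049 0.32893095 0.35100278]
arm ((21.256750106811523, 70.00260925292969), (18.883100509643555, 60.016746520996094), 0.09035040438175201)
lever ((-57.510963439941406, -7.821491241455078), (57.090431213378906, 10.825090408325195), 7.046444892883301) 0.15511218094032417
plate 5145 [-0.07095066 -0.07377161  0.02335418] [0.04436804 0.06960724 0.04499133]
180 [57, 59, 61, 61, 61, 61, 61, 61, 57, 54, 151, 158, 160, 161, 161, 161, 160, 1, 0, 0, 0, 0, 0, 0]
186 [55, 57, 59, 61, 62, 62, 148, 5
[... 283 characters left out ...]
, 158, 158, -1, -1]
204 [154, 154, 160, 162, 163, 159, 178, 180, 179, 183, 182, 183, 180, 179, 164, 164, 164, 154, 154, 157, 161, 160, 160, 0]
210 [155, 155, 160, 163, 163, 159, 178, 181, 182, 183, 183, 183, 184, 180, 163, 163, 163, -1, 149, 159, 160, 160, -1, 0]
216 [30, 46, 160, 159, 160, 159, 179, 181, 182, 184, 185, 183, 184, 180, 164, 163, 162, 0, -1, 156, 155, 156, 0, 0]
222 [29, 28, 405, 159, 160, 161, 180, 180, 184, 183, 183, 183, 181, 178, 162, 163, 163, 1, 0, 0, -1, 0, 0, -1]
228 [28, 28, 28, 26, 27, 28, 28, 178, 181, 182, 183, 182, 180, 164, 166, 164, 162, 0, -1, -1, 1, -1, 0, 0]
234 [27, 27, 28, 27, 27, 26, 28, 16, 178, 179, 179, 160, 161, 160, 160, 161, 0, 0, 0, -1, 0, 0, 0, -1]
```

View pics/c3.png

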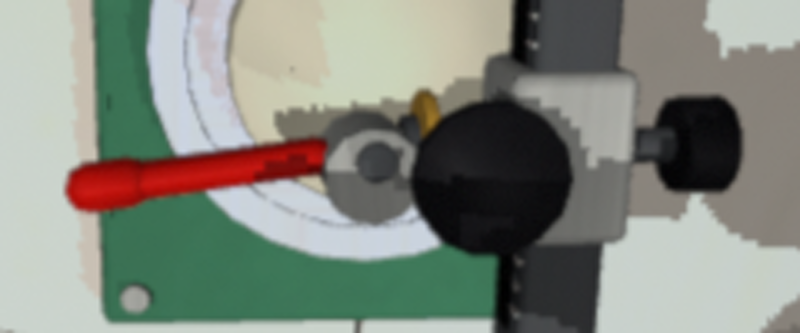

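Run:
```python
from h import *
z=np.load('pics/side0.npz'); p,d=z['p'],z['d']; X=cloud('side',d)
a=np.radians(5.03); J=np.array([[np.cos(a),np.sin(a)],[-np.sin(a),np.cos(a)]]); mid=np.array([.5578,.1767])
L=(np.concatenate([(X[...,:2]-mid)@J.T,X[...,2:]],-1)*1000).round().astype(int)
for v in range(195,222,2):
    print(v,' '.join(f"{L[v,u,0]},{L[v,u,1]},{L[v,u,2]}" if L[v,u,2]>90 else '.' for u in range(214,258,3)))
print()
for v in range(195,222,2):
    print(v,' '.join('%02x%02x%02x'%tuple(p[v,u]) for u in range(214,258,3)))
```

```text
195 . . . . . . . . . . . . . . .
197 . . . . . . . 24,-45,161 4,-9,183 . . . . . .
199 . . . . . . 27,-33,162 8,1,183 1,3,185 -5,-1,184 -10,-9,180 . . . .
201 . . . . . 30,-19,164 14,4,179 5,11,183 -1,7,182 -7,4,182 -12,-1,179 . . . .
203 . . . . . 27,-9,164 14,6,174 5,12,179 -2,12,180 -8,10,180 -14,5,178 . . . .
205 . 52,2,162 48,-6,158 . 31,0,163 24,0,165 18,-4,163 4,15,176 -3,15,177 -8,10,174 . . . . .
207 . 51,4,158 47,-4,154 . 28,10,164 21,8,164 15,5,163 9,2,163 7,-14,154 . -9,-8,160 -18,-3,163 -23,-10,160 . .
209 58,8,154 50,8,155 46,1,152 32,18,163 25,17,164 19,15,163 11,16,165 8,6,160 9,-18,146 -7,6,162 -259,777,641 -20,5,163 -25,-1,160 -31,-7,158 .
211 57,10,150 50,10,151 48,-3,144 32,18,158 24,20,161 17,22,162 11,17,160 8,5,154 2,4,154 -7,8,158 -12,3,156 -20,4,157 -26,1,157 -32,-3,155 -39,-3,156
213 . 53,4,141 . 27,33,162 20,32,162 14,29,162 11,19,157 8,8,150 2,3,148 -7,10,154 -12,3,150 -20,7,154 -26,3,153 -32,0,151 -39,-1,152
215 . . . 24,40,162 19,35,160 13,34,160 12,16,149 8,6,144 . -7,10,148 -12,2,145 -20,7,149 -26,3,147 -31,-4,143 -38,-4,145
217 . . 28,50,162 22,47,16
[... 1044 characters left out ...]
4a49 755d38 6b6e69 252525 928f87 a8a598 c2c0b1
211 252523 090b07 211d1d 3e403a 3a3b38 43413f 62605b 3a3938 454342 866831 353535 565650 64655c a84a45 ad514c
213 59554f 171517 5d5a52 3f3c3d 3c3e3d 333033 5a5a56 302e2a 4e4c47 74582b 353230 53514d 5e5e59 6a0a09 751716
215 9b9184 b6ac9c 655f5a 3a3b3a 393838 323130 444640 4b4c4a 6d6860 59431b 32322e 53534c 5b5c56 62443e 68433c
217 8d8778 cbc1b0 454743 3e3e3b 424240 1e1b1c 494847 7b776e afa79a 756a58 9a9589 585652 6c6a62 cac4b5 c7c2b1
219 999283 aaa394 3a3939 3e3f3e 363332 020001 474844 aea495 aea699 b1a89b b0a99d b1a99d afa79b b1ab9c c3beb0
221 aaa293 544f4d 393839 3d403e 272727 212021 afa598 ada599 aca497 aca598 b0a79a aea599 aaa397 aea698 afa698
```

The knob is a disc standing at z≈0.174–0.185 over the gap with nothing visible beneath it. The hung plate must pass there by design, so I will watch the force. Back to the rack.

Emit:
arm_command(plan="0 0 0 10;0 0 0 9.9;-0.05 0.023 0 0;-0.05 0.023 0 0;-0.05 0.023 0 0;-0.05 0.023 0 0;-0.05 0.023 0.02 0;-0.041 0.02 0.02 0;0 0 0 0;0 0 0 0;0 0 0 0;0 0 0 0")

```text
clock: 5.75
tcp_pos: [0.548, -0.1445, 0.2359]
orientation: [2.496, 1.906, 0.001]
contact_force: [-0.8, -0.2, 0.9]
grip_width: 0.0856
gripper_force: 0.0
```

```bash
cat > rk.py <<'E'
from h import *
import sys
p,d,X,o=wshot(sys.argv[1]); print(abs(o['qvel']).max())
c=np.array([.5105,-.136]); a=np.radians(-15.5); M=np.array([[np.cos(a),np.sin(a)],[-np.sin(a),np.cos(a)]])
L=np.concatenate([(X[...,:2]-c)@M.T,X[...,2:]],-1)
m=(L[...,2]>.126)&(L[...,0]>.02)&(L[...,0]<.06)&(abs(L[...,1])<.05)&(L[...,2]<.15)
q=X[m]; print('top z',np.median(q[:,2])); C,S,A=cv2.minAreaRect((q[:,:2]*1000).astype(np.float32)); print(C,S,A)
m=(L[...,2]>.025)&(L[...,2]<.035)&(abs(L[...,0])<.09)&(abs(L[...,1])<.09); q=X[m]; print('rack',np.median(q[:,2]),cv2.minAreaRect((q[:,:2]*1000).astype(np.float32)))
go(C[0]/1000,C[1]/1000,.116,A if A>45 else A+90,o)
E
python3 rk.py w3
```

```text
0.00741350460514801
top z 0.1349577428473807
(550.0227661132812, -149.24366760253906) (63.93952178955078, 9.958297729492188) 74.42372131347656
rack 0.030094970872154375 ((511.31719970703125, -139.81695556640625), (119.57939147949219, 149.97396850585938), 74.36714935302734)
tcp [ 0.548  -0.1445  0.2359] yaw 74.74 F [-0.75 -0.23  0.9 ] Mz [ 0.02  0.01 -0.04] w 0.0856 t 5.75
tool shift [-0.0041  0.003   0.1199] len 0.12 toolyaw 0.31 tilt z [ 1.1e-03 -1.0e-04 -1.0e+00]
```

Emit:
arm_command(plan="-0.004 0.0025 0.03 0.3;0 0 0.03 0;0 0 0.03 0;0 0 0.03 0;0 0 0 0;0 0 0 0")

```text
clock: 6.55
tcp_pos: [0.5498, -0.15, 0.1164]
orientation: [2.502, 1.898, 0.002]
contact_force: [0.8, -0.1, 0.3]
grip_width: 0.0855
gripper_force: 0.0
```

Emit:
arm_command(plan="0 0 0 0;0 0 0 0;0 0 0 0;0 0 0 0;0 0 0 0;0 0 0 0;0 0 0 0;0 0 0 0", hand=1, grip_force=50)

```text
clock: 7.55
tcp_pos: [0.5493, -0.1503, 0.1155]
orientation: [2.503, 1.897, 0.001]
contact_force: [-0.1, -0.5, 3.8]
grip_width: 0.0092
gripper_force: 49.7
```

```bash
python3 -c "
from h import *
go(.550,-.1492,.116,74.4)"
```

```text
tcp [ 0.5493 -0.1503  0.1155] yaw 74.32 F [-0.08 -0.49  3.78] Mz [-0.15 -0.1   0.05] w 0.0092 t 7.55
tool shift [ 0.0013  0.0004 -0.0005] len 0.001 toolyaw -0.08 tilt z [ 7.e-04 -2.e-04 -1.e+00]
```

Emit:
arm_command(plan="0 0 -0.02 0;0 0 -0.03 0;0 0 -0.04 0;0 0 -0.03 -7;0.05 0 0 -7;0.05 0 0 -6.7;0.05 0 0 0;0.03 0 0 0;0 0 0 0;0 0 0 0;0 0 0 0")

```text
clock: 8.93
tcp_pos: [0.5509, 0.0274, 0.2352]
orientation: [2.124, 2.314, -0.001]
contact_force: [-0.7, 0.3, -3.3]
grip_width: 0.0097
gripper_force: 49.5
```

Run:
```python
from h import *
p,d,X,o=wshot('w4'); go(.5674,.0671,.235,95.03,o)
Mt=R.from_rotvec(o['orientation']).as_matrix(); T=(X-o['tcp_pos'])@Mt
m=(abs(T[...,1])<.012)&(T[...,2]>-.03)&(T[...,2]<.02)&(abs(T[...,0])<.06)
q=T[m]; print('tab in tool',len(q),np.percentile(q,[1,50,99],axis=0).round(4).tolist())
m=(abs(T[...,1])<.015)&(T[...,2]>.02)&(T[...,2]<.13)&(abs(T[...,0])<.09); q=T[m];print(len(q),np.percentile(q,[1,50,99],axis=0).round(4).tolist())
```

```text
tcp [0.5509 0.0274 0.2352] yaw 94.9 F [-0.73  0.31 -3.34] Mz [ 0.    0.02 -0.01] w 0.0097 t 8.925
tool shift [0.0382 0.0198 0.0002] len 0.043 toolyaw -0.13 tilt z [-5.e-04 -7.e-04 -1.e+00]
tab in tool 8800 [[-0.0231, -0.0108, -0.0287], [0.0105, -0.0001, -0.0192], [0.0552, 0.0104, 0.0111]]
180 [[0.0394, -0.0082, 0.0239], [0.0559, -0.0006, 0.0563], [0.0561, 0.0044, 0.1038]]
```

View pics/w4.png

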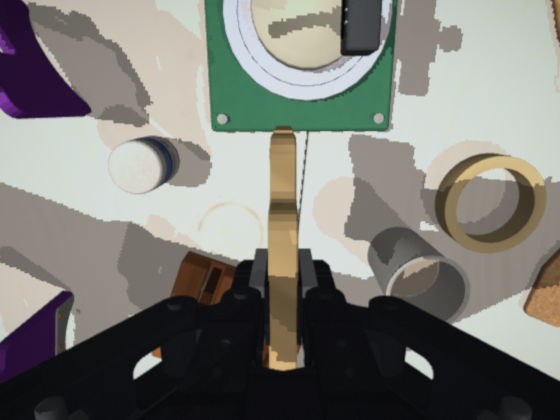

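Held straight: the template top edge runs (283,130)–(283,370), its mid-plane on the tool axis. The open jar and tape are well clear. Move in front of the gap and measure the gap's faces from near.

Emit:
arm_command(plan="0.019 0.01 0 -0.1;0.019 0.01 0 0;0 0 0.02 0;0 0 0 0;0 0 0 0;0 0 0 0")

```text
clock: 9.72
tcp_pos: [0.5677, 0.0678, 0.2155]
orientation: [2.121, 2.317, 0.0]
contact_force: [-0.8, -0.3, -2.2]
grip_width: 0.0093
gripper_force: 49.5
```

Run:
```python
from h import *
p,d,X,o=wshot('w5'); a=np.radians(5.03); J=np.array([[np.cos(a),np.sin(a)],[-np.sin(a),np.cos(a)]]); mid=np.array([.5578,.1767])
go(.5674,.0671,.1918,95.03,o)
L=np.concatenate([(X[...,:2]-mid)@J.T,X[...,2:]],-1); hsv=cv2.cvtColor(p,cv2.COLOR_RGB2HSV)
near=(abs(L[...,0])<.1)&(L[...,1]>-.06)&(L[...,1]<.06)&(L[...,2]>.13)
v,u=np.nonzero(near); print('px',u.min(),u.max(),v.min(),v.max())
for v in range(0,130,6):
    row=[(int(u),*(1000*L[v,u]).round().astype(int).tolist()) for u in range(230,420,6) if L[v,u,2]>.13 and abs(L[v,u,0])<.1]
    if row: print(v,' '.join(f'{a}:{b},{c},{e}' for a,b,c,e in row))
```

```text
tcp [0.5677 0.0678 0.2155] yaw 95.06 F [-0.82 -0.3  -2.22] Mz [-0.    0.03 -0.01] w 0.0093 t 9.725
tool shift [-0.0007 -0.0004  0.0237] len 0.024 toolyaw 0.03 tilt z [ 4.e-04 -3.e-04 -1.e+00]
px 0 558 0 419
0 248:-14,0,178 254:-12,0,180 260:-9,-1,182 266:-7,-1,184 272:-4,-1,183 278:-2,-1,183 284:1,-1,184 290:3,-2,184 296:5,-1,183 302:8,-1,184 308:10,-1,183 314:13,-1,181 320:15,0,179 326:20,4,163 332:22,4,165 338:25,4,164 344:27,3,165 350:30,3,165 356:33,4,164 380:47,7,152 386:48,6,157 392:51,6,156 398:54,6,157 404:57,6,155
6 230:-24,2,160 236:-21,2,162 242:-19,2,160 248:-14,-2,179 254:-12,-3,179 260:-9,-3,182 266:-7,-3,183 272:-4,-4,184 278:-2,-4,184 284:1,-4,184 290:3,-4,184 296:5,-4,184 302:8,-3,183 308:10,-3,183 314:13,-3,182 320:15,-3,179 326:19,1,165 332:22,1,165 338:25,1,164 344:28,1,165 350:30,1,164 356:33,1,164 380:47,4,153 386:48,2,160 392:51,3,160 398:53,2,160 404:57,3,158
12 230:-24,0,160 236:-21,-1,163 242:-19,-1,164 248:-14,-5,179 254:-12,-5,181 260:-9,-6,183 266:-7,-6,184 272:-4,-6,184 278:-2,-6,184 284:1,-6,184 290:3,-6,183 296:5,-6,184 302:8,-6,183 308:10,-6,183 314:1
[... 3415 characters left out ...]
5,161 326:21,-35,161 332:24,-35,161 338:27,-35,161 344:30,-35,160
96 308:13,-37,157 314:15,-38,161 320:18,-38,162 326:21,-38,161 332:24,-37,160 338:27,-37,161 344:30,-37,161 374:0,-44,344
102 308:13,-40,158 314:15,-40,162 320:18,-40,163 326:21,-40,161 332:24,-40,161 338:27,-40,161 344:30,-40,161
108 308:13,-43,159 314:15,-43,162 320:18,-43,160 326:21,-43,161 332:24,-43,161 338:27,-43,160 344:30,-43,160
114 308:13,-46,160 314:15,-46,162 320:19,-46,161 326:22,-46,160 332:24,-46,162 338:28,-46,160 386:0,-44,344 392:0,-44,344
120 308:13,-49,159 314:15,-49,163 320:19,-49,161 326:22,-49,162 332:25,-49,161 338:28,-49,161
126 314:16,-52,161 320:19,-52,159 326:22,-52,162 332:25,-52,162 338:28,-52,160
```

Emit:
arm_command(plan="0 0 0.012 0;0 0 0.0117 0;0.01 0 0 0;0.01 0 0 0;0.01 0 0 0;0.005 0 0 0;0 0 0 0;0 0 0 0")

```text
clock: 10.78
tcp_pos: [0.5646, 0.1029, 0.1915]
orientation: [2.12, 2.318, -0.0]
contact_force: [-0.3, -1.3, -3.1]
grip_width: 0.0094
gripper_force: 49.4
```

```bash
cat > st.py <<'E'
from h import *
import sys
o=r.get_obs(); a=np.radians(5.03); J=np.array([[np.cos(a),np.sin(a)],[-np.sin(a),np.cos(a)]]); mid=np.array([.5578,.1767])
print('jig',(1000*J@(o['tcp_pos'][:2]-mid)).round(2),'z',round(o['tcp_pos'][2],4),'Fjig',(J@o['contact_force'][:2]).round(2),o['contact_force'][2].round(2),'M',o['moment'].round(3),'w',round(o['grip_width'],4),'t',o['clock'],'yaw',np.degrees(np.arctan2(*R.from_rotvec(o['orientation']).as_matrix()[[1,0],0])).round(2))
E
python3 st.py
```

```text
jig [  0.26 -74.08] z 0.1915 Fjig [-0.37 -1.23] -3.12 M [-0.025 -0.007 -0.052] w 0.0094 t 10.775 yaw 95.1
```

Emit:
arm_command(plan="0.003 0 0 0;0.003 0 0 0;0.003 0 0 0;0.003 0 0 0;0 0 0 0")

```text
clock: 11.4
tcp_pos: [0.5633, 0.1158, 0.1915]
orientation: [-2.119, -2.319, -0.0]
contact_force: [0.6, -0.4, -3.3]
grip_width: 0.0097
gripper_force: 49.4
```

```bash
python3 st.py
```

```text
jig [  0.14 -61.18] z 0.1915 Fjig [ 0.59 -0.49] -3.3 M [ 0.019 -0.048  0.01 ] w 0.0097 t 11.4 yaw 95.16
```

Emit:
arm_command(plan="0.004 0 0 0;0.004 0 0 0;0.004 0 0 0;0.004 0 0 0;0.004 0 0 0;0 0 0 0")

```text
clock: 12.15
tcp_pos: [0.5615, 0.1358, 0.1916]
orientation: [-2.119, -2.319, -0.0]
contact_force: [-0.8, -0.4, -2.9]
grip_width: 0.0092
gripper_force: 49.4
```

```bash
python3 st.py
```

```text
jig [  0.11 -41.07] z 0.1916 Fjig [-0.87 -0.37] -2.91 M [ 0.012  0.001 -0.033] w 0.0092 t 12.15 yaw 95.17
```

Emit:
arm_command(plan="0.004 0 0 0;0.004 0 0 0;0.004 0 0 0;0.004 0 0 0;0.004 0 0 0;0 0 0 0")

```text
clock: 12.9
tcp_pos: [0.5597, 0.1557, 0.1915]
orientation: [-2.119, -2.319, -0.0]
contact_force: [-0.5, 0.2, -3.5]
grip_width: 0.0093
gripper_force: 49.5
```

```bash
python3 st.py
```

```text
jig [  0.04 -21.04] z 0.1915 Fjig [-0.43  0.27] -3.5 M [-0.01   0.043  0.031] w 0.0093 t 12.9 yaw 95.17
```

Emit:
arm_command(plan="0.003 0 0 0;0.003 0 0 0;0.003 0 0 0;0.003 0 0 0;0.002 0 0 0;0 0 0 0")

```text
clock: 13.65
tcp_pos: [0.5585, 0.1693, 0.1915]
orientation: [-2.119, -2.319, -0.0]
contact_force: [0.4, -0.2, -3.1]
grip_width: 0.0093
gripper_force: 49.5
```

```bash
python3 st.py
```

```text
jig [ 0.05 -7.39] z 0.1915 Fjig [ 0.42 -0.19] -3.08 M [-0.003  0.015  0.009] w 0.0093 t 13.65 yaw 95.14
```

Emit:
arm_command(plan="0.0015 0 0 0;0.0015 0 0 0;0.0015 0 0 0;0 0 0 0")

```text
clock: 14.15
tcp_pos: [0.5581, 0.1738, 0.1915]
orientation: [2.12, 2.319, 0.0]
contact_force: [-0.5, 0.6, -2.4]
grip_width: 0.0094
gripper_force: 49.5
```

Emit:
arm_command(plan="0.001 0 0 0;0.001 0 0 0;0.001 0 0 0;0 0 0 0")

```text
clock: 14.65
tcp_pos: [0.5581, 0.1748, 0.1914]
orientation: [2.12, 2.316, -0.003]
contact_force: [0.6, -4.9, -1.5]
grip_width: 0.0089
gripper_force: 49.8
```

```bash
python3 st.py
```

```text
jig [ 0.11 -1.89] z 0.1914 Fjig [ 0.13 -4.95] -1.46 M [-1.339 -0.01   0.01 ] w 0.0089 t 14.65 yaw 95.05
```

Contact with the stud felt (−5 N). Back off slightly and let down.

Emit:
arm_command(plan="-0.0016 0 0 0;-0.0015 0 0 0;0 0 0 0;0 0 0 0")

```text
clock: 15.15
tcp_pos: [0.558, 0.1741, 0.1916]
orientation: [-2.119, -2.319, -0.001]
contact_force: [-0.3, 0.2, -2.9]
grip_width: 0.0095
gripper_force: 49.7
```

```bash
python3 st.py
```

```text
jig [ 0.02 -2.58] z 0.1916 Fjig [-0.26  0.25] -2.93 M [-0.024  0.027  0.011] w 0.0095 t 15.15 yaw 95.16
```

Emit:
arm_command(plan="0 0 0.0015 0;0 0 0.0015 0;0 0 0.0015 0;0 0 0.0015 0;0 0 0 0")

```text
clock: 15.78
tcp_pos: [0.5581, 0.1734, 0.1853]
orientation: [-2.12, -2.318, 0.0]
contact_force: [0.4, -0.9, -2.6]
grip_width: 0.0092
gripper_force: 49.6
```

```bash
python3 st.py
```

```text
jig [-0.02 -3.27] z 0.1853 Fjig [ 0.28 -0.91] -2.63 M [-0.003  0.066 -0.001] w 0.0092 t 15.775 yaw 95.12
```

Emit:
arm_command(plan="0 0 0.001 0;0 0 0.001 0;0 0 0.0007 0;0 0 0 0")

```text
clock: 16.27
tcp_pos: [0.5581, 0.1735, 0.1827]
orientation: [-2.12, -2.319, 0.0]
contact_force: [-0.8, -0.1, -2.2]
grip_width: 0.0094
gripper_force: 49.6
```

```bash
python3 st.py
```

```text
jig [ 0.04 -3.23] z 0.1827 Fjig [-0.76 -0.01] -2.2 M [0.023 0.017 0.015] w 0.0094 t 16.275 yaw 95.13
```

Emit:
arm_command(plan="0 0 0.0005 0;0 0 0.0005 0;0 0 0 0;0 0 0 0")

```text
clock: 16.77
tcp_pos: [0.5583, 0.1736, 0.1823]
orientation: [2.12, 2.318, 0.0]
contact_force: [-2.1, -0.6, 3.7]
grip_width: 0.0093
gripper_force: 50.6
```

```bash
python3 st.py
```

```text
jig [ 0.19 -3.15] z 0.1823 Fjig [-2.19 -0.41] 3.69 M [-0.312  0.512 -0.005] w 0.0093 t 16.775 yaw 95.12
```

Seated on the stud. Ease and release gently, then rise.

Emit:
arm_command(plan="0 0 -0.0006 0;0 0 0 0", grip_force=20)

```text
clock: 17.02
tcp_pos: [0.5582, 0.1735, 0.1823]
orientation: [-2.12, -2.318, -0.0]
contact_force: [-1.1, -0.7, 1.7]
grip_width: 0.0097
gripper_force: 49.9
```

Emit:
arm_command(plan="0 0 0 0;0 0 0 0;0 0 0 0;0 0 0 0", hand=0.3)

```text
clock: 17.52
tcp_pos: [0.5582, 0.1735, 0.1824]
orientation: [-2.12, -2.318, -0.0]
contact_force: [-0.7, -0.3, 0.1]
grip_width: 0.0298
gripper_force: 0.0
```

Emit:
arm_command(plan="0 0 -0.01 0;0 0 -0.02 0;0 0 -0.03 0;0 0 -0.03 0;0 0 -0.02 0;0 0 0 0;0 0 0 0;0 0 0 0")

```text
clock: 18.52
tcp_pos: [0.5577, 0.1732, 0.2915]
orientation: [-2.119, -2.318, 0.002]
contact_force: [0.7, -0.1, -0.5]
grip_width: 0.0299
gripper_force: 0.0
```

```bash
cat > lk.py <<'E'
from h import *
import sys
p,d,X,o=wshot(sys.argv[1]); a=np.radians(5.03); J=np.array([[np.cos(a),np.sin(a)],[-np.sin(a),np.cos(a)]]); mid=np.array([.5578,.1767])
L=np.concatenate([(X[...,:2]-mid)@J.T,X[...,2:]],-1); hsv=cv2.cvtColor(p,cv2.COLOR_RGB2HSV)
m=(abs(L[...,0])<.015)&(abs(L[...,1])<.06)&(L[...,2]>.193)&(L[...,2]<.215)&(hsv[...,2]>80)
q=L[m]*1000; print('top edge',len(q),np.percentile(q,[1,50,99],axis=0).round(1).tolist(),'slope z/y',np.polyfit(q[:,1],q[:,2],1).round(4),cv2.minAreaRect(q[:,:2].astype(np.float32)))
red=((hsv[...,0]<8)|(hsv[...,0]>172))&(hsv[...,1]>150)&(L[...,2]>.12)&(L[...,2]<.18)&(abs(L[...,1])<.1);print('lever',cv2.minAreaRect((L[red][:,:2]*1000).astype(np.float32)),np.median(L[red][:,2]))
E
python3 st.py; python3 lk.py w6
```

```text
jig [-0.43 -3.48] z 0.2915 Fjig [ 0.72 -0.12] -0.49 M [ 0.029  0.029 -0.06 ] w 0.0299 t 18.525 yaw 95.13
top edge 1468 [[-5.7, -31.1, 195.6], [-0.7, 2.4, 201.8], [4.0, 29.8, 203.4]] slope z/y [-2.670000e-02  2.016076e+02] ((-0.750734806060791, -1.1664066314697266), (62.53615188598633, 9.9830904006958), 89.92013549804688)
lever ((-57.14299392700195, -7.138526916503906), (56.04986572265625, 9.979755401611328), 8.628500938415527) 0.15520911003669213
```

View pics/w6.png

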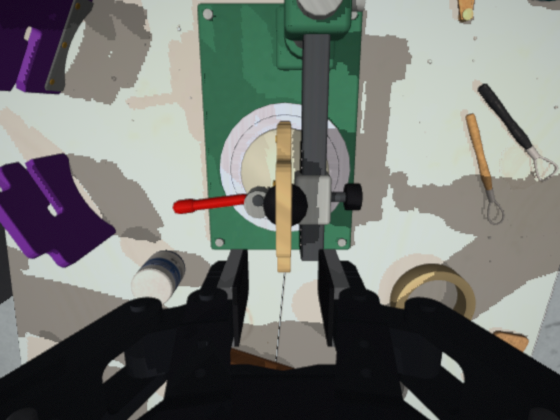

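The template hangs: its top edge runs (285,122)–(283,270), with the lever at (175,207)–(245,200) and the hub at (258,200). The knob overlaps the plate without contact. Next the lever push: shut the fingers, go to the lever's left side and push along an arc.

Emit:
arm_command(plan="0.013 -0.035 0 0;0.0125 -0.035 0 0;0 0 0 0;0 0 0.04 0;0 0 0.04 0;0 0 0.03 0;0 0 0.0235 0;0 0 0 0;0 0 0 0", hand=1)

```text
clock: 19.7
tcp_pos: [0.487, 0.1929, 0.1595]
orientation: [2.12, 2.318, 0.001]
contact_force: [0.2, -0.4, 0.0]
grip_width: 0.0002
gripper_force: 0.0
```

```bash
python3 st.py
python3 - <<'E'
import numpy as np
p=np.array([-20,-2.4]); prev=None
for th in np.arange(.15,1.66,.15):
    u=-np.array([np.cos(th),np.sin(th)]); n=np.array([-np.sin(th),np.cos(th)])
    c=p+50*u+(5+15*np.sin(th)+11*np.cos(th))*n
    print(round(th,2),c.round(1),'tool dx,dy',None if prev is None else (c-prev)[::-1].round(1)); prev=c
E
```

```text
jig [-69.12  22.33] z 0.1595 Fjig [ 0.18 -0.38] 0.04 M [0.046 0.007 0.001] w 0.0002 t 19.7 yaw 95.11
0.15 [-72.1   8. ] tool dx,dy None
0.3 [-73.7   1.9] tool dx,dy [-6.2 -1.5]
0.45 [-74.3  -4.9] tool dx,dy [-6.7 -0.7]
0.6 [-74. -12.] tool dx,dy [-7.2  0.3]
0.75 [-72.4 -19.5] tool dx,dy [-7.4  1.6]
0.9 [-69.6 -26.9] tool dx,dy [-7.5  2.9]
1.05 [-65.2 -34.1] tool dx,dy [-7.2  4.3]
1.2 [-59.5 -40.7] tool dx,dy [-6.6  5.7]
1.35 [-52.5 -46.4] tool dx,dy [-5.7  7.1]
1.5 [-44.2 -50.8] tool dx,dy [-4.4  8.2]
1.65 [-35.1 -53.8] tool dx,dy [-2.9  9.2]
```

Emit:
arm_command(plan="-0.007 -0.0015 0 0;-0.007 -0.0015 0 0;-0.003 -0.0008 0 0;-0.003 -0.0007 0 0;-0.0034 -0.0004 0 0;-0.0034 -0.0003 0 0;-0.0036 0 0 0;-0.0036 0.0003 0 0;-0.0037 0.0008 0 0;-0.0037 0.0008 0 0;-0.0037 0.0015 0 0;-0.0037 0.0015 0 0;-0.0036 0.0022 0 0;-0.0036 0.0022 0 0;0 0 0 0")

```text
clock: 21.58
tcp_pos: [0.4955, 0.1364, 0.1588]
orientation: [2.121, 2.317, -0.001]
contact_force: [-1.0, 1.4, 1.5]
grip_width: -0.0005
gripper_force: 0.8
```

```bash
python3 st.py; python3 lk.py w7
```

```text
jig [-65.64 -34.65] z 0.1588 Fjig [-0.86  1.48] 1.49 M [ 0.294  0.161 -0.002] w -0.0005 t 21.575 yaw 95.07
top edge 9320 [[-4.0, -30.1, 193.3], [-1.8, 1.4, 201.5], [6.1, 29.2, 203.3]] slope z/y [-7.330000e-02  2.003257e+02] ((1.2039246559143066, -2.1407127380371094), (11.588254928588867, 63.9536018371582), 0.9141843318939209)
lever ((-40.10912322998047, -24.36146354675293), (39.89703369140625, 15.189805030822754), 54.097354888916016) 0.15488259442008934
```

Emit:
arm_command(plan="-0.0033 0.0028 0 0;-0.0033 0.0029 0 0;-0.0029 0.0035 0 0;-0.0028 0.0036 0 0;-0.0022 0.0041 0 0;-0.0022 0.0041 0 0;0 0 0 0")

```text
clock: 22.5
tcp_pos: [0.5181, 0.1219, 0.1588]
orientation: [2.12, 2.318, -0.0]
contact_force: [-1.3, 0.6, 1.5]
grip_width: -0.0
gripper_force: 0.9
```

```bash
python3 st.py; python3 lk.py w8
```

```text
jig [-44.39 -51.08] z 0.1588 Fjig [-1.29  0.72] 1.45 M [0.23  0.185 0.023] w -0.0 t 22.5 yaw 95.09
top edge 13302 [[-3.0, -32.8, 193.4], [0.7, 3.1, 201.7], [7.4, 28.6, 203.5]] slope z/y [-2.240000e-02  2.007508e+02] ((-0.23619747161865234, -15.700874328613281), (91.11681365966797, 20.360055923461914), 80.68633270263672)
lever ((-25.061046600341797, -37.128021240234375), (50.916011810302734, 10.997354507446289), 84.09771728515625) 0.15511371407871916
```

Emit:
arm_command(plan="0 0.0015 0 0;0 0.0015 0 0;0 0 0 0")

```text
clock: 22.92
tcp_pos: [0.5205, 0.122, 0.1587]
orientation: [2.12, 2.318, -0.002]
contact_force: [-3.4, -2.2, 1.9]
grip_width: 0.0001
gripper_force: 1.8
```

```bash
python3 st.py
```

```text
jig [-41.97 -51.26] z 0.1587 Fjig [-3.61 -1.87] 1.85 M [-0.309  0.647 -0.027] w 0.0001 t 22.925 yaw 95.09
```

Emit:
arm_command(plan="0 0.0015 0 0;0 0.0015 0 0;0 0 0 0")

```text
clock: 23.3
tcp_pos: [0.5221, 0.1219, 0.1584]
orientation: [-2.12, -2.317, 0.006]
contact_force: [-7.7, -3.7, 4.7]
grip_width: -0.0003
gripper_force: 4.7
```

```bash
python3 st.py; python3 lk.py w9
```

```text
jig [-40.37 -51.42] z 0.1584 Fjig [-7.97 -2.99] 4.7 M [-0.707  1.614 -0.022] w -0.0003 t 23.3 yaw 95.1
top edge 13195 [[-2.8, -32.5, 193.4], [0.9, 3.0, 201.7], [7.4, 28.6, 203.5]] slope z/y [-2.250000e-02  2.008451e+02] ((2.326113224029541, -15.74432373046875), (90.2552490234375, 21.745426177978516), 82.80744171142578)
lever ((-22.263492584228516, -37.74803924560547), (50.8232421875, 9.531271934509277), 87.85687255859375) 0.1551135242670757
```

Emit:
arm_command(plan="0 0.0015 0 0;0 0.0015 0 0;0 0 0 0;0 0 0 0")

```text
clock: 23.85
tcp_pos: [0.5227, 0.1219, 0.1581]
orientation: [-2.118, -2.316, 0.013]
contact_force: [-14.9, -4.6, 10.0]
grip_width: -0.0
gripper_force: 9.1
```

```bash
python3 st.py; python3 lk.py w10
```

```text
jig [-39.75 -51.52] z 0.1581 Fjig [-15.29  -3.24] 10.04 M [-0.944  3.135 -0.072] w -0.0 t 23.85 yaw 95.12
top edge 13287 [[-2.8, -32.5, 193.4], [1.0, 3.0, 201.7], [7.5, 28.4, 203.4]] slope z/y [-2.070000e-02  2.008627e+02] ((2.5482120513916016, -15.566543579101562), (89.73419952392578, 21.16450309753418), 83.57220458984375)
lever ((-21.96410369873047, -37.57558059692383), (50.26247787475586, 8.96020221710205), 88.1943359375) 0.1551129944557451
```

At the stop. Withdraw and check.

Emit:
arm_command(plan="0 -0.006 0 0;0 -0.015 0 0;0 -0.02 0 0;0 0 -0.03 0;0 0 -0.04 0;0 0 -0.05 0;0 0.03 -0.02 0;-0.02 0.03 0 0;0 0 0 0;0 0 0 0;0 0 0 0")

```text
clock: 25.28
tcp_pos: [0.5465, 0.1058, 0.2989]
orientation: [2.118, 2.32, -0.0]
contact_force: [0.5, 0.3, 0.3]
grip_width: 0.0002
gripper_force: 0.0
```

```bash
python3 st.py; python3 lk.py w11
python3 - <<'E'
from h import *
p,d=eyes.grab_frame('side'); cv2.imwrite('pics/f.png',np.hstack([cv2.resize(p[150:280,180:340,::-1],(480,390),interpolation=3),cv2.resize(cv2.imread('pics/w11.png'),(320,240)).repeat(1,0) if 0 else cv2.copyMakeBorder(cv2.resize(cv2.imread('pics/w11.png'),(320,240)),0,150,0,0,cv2.BORDER_CONSTANT)]))
E
```

```text
jig [-17.5  -69.67] z 0.2989 Fjig [0.53 0.22] 0.25 M [ 0.047  0.018 -0.021] w 0.0002 t 25.275 yaw 95.2
top edge 1831 [[-2.5, -32.1, 194.7], [2.2, -0.3, 201.9], [7.4, 28.9, 203.7]] slope z/y [-9.800000e-03  2.015074e+02] ((2.525437116622925, -1.5891551971435547), (10.187333106994629, 63.043983459472656), 0.06391146034002304)
lever ((-23.095664978027344, -41.01354217529297), (55.71166229248047, 10.216848373413086), 88.92364501953125) 0.15532439839471066
```

View pics/f.png

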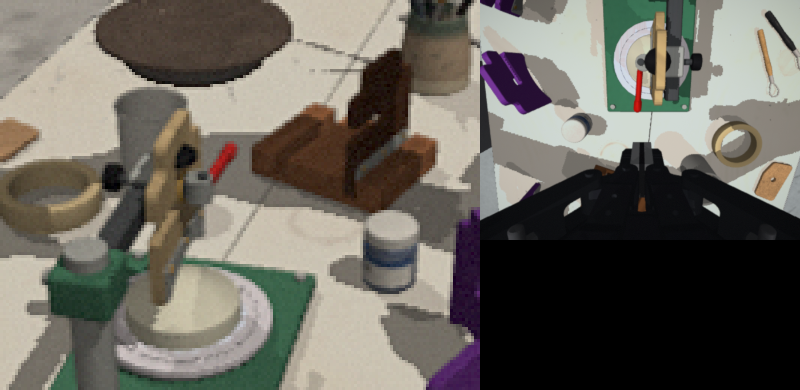

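The template hangs on the stud (side view (165,210)), pushed against the carriage face by the clamp. The lever points to −y (wrist view (638,90)) at about 89°, and the jar, spare and rack look unmoved. Handing in.

```bash
python3 -c "
from bench import ticket
print(ticket.hand_in())"
```

```text
the job is handed in; nothing more can be done
None
```

The pale template now hangs by its notch on the jigger stud, with the red lever swung right to its stop and clamping it. The job was handed in at about 25 s; no verdict came back, and the jar, rack and spare looked unmoved in the last pictures.

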